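# Snap the lid onto the telescoping desk tub

## Task

Close the white desk tub with its yellow lid: push the lid's tongue under the tub's blue hood against the red spring follower, then press the opposite edge down until both blue catches have clicked over it and the lid stays shut by itself, lying flat. Feel your way, since the tub's telescoping rim may be at any height; do not ram the lid, leave the other things on the desk where they are, and let go of the lid.

Things in the scene. Friction and masses are not known exactly. Their poses are not given: they have to be found in the camera images.
- tub: White tub fixed to the desk, origin under its centre, z up. Its upper part, 150 mm (its x) by 110 mm (y), walls 4 mm, is a sleeve that telescopes: the rim is anywhere from 52 to 66 mm above the desk, held stiffly, height not reported. A blue hood is on the middle of the -x rim, two blue catches on the +x side. A closed tub with a green lid elsewhere shows the finished state.
- follower (a joint): How far (m) the red spring follower under the hood is pushed in: 0 free, 0.0055 stop; 1 N plus 0.25 N/mm. Hood, in tub x: 56 mm wide, back wall at -71, follower's face at -66 when free, floor a flat ledge at rim height (x -71 to -43), roof 7.5 mm above the rim as far as x -63, then a lip flaring up 34 degrees to x -54, its top 16 mm above the rim. Lid in place: 0.003 to 0.0055.
- seal_left (a joint): How far (m) the red sprung pad on the +x rim under the left catch is pressed down: 0 free (its top 3 mm above the rim), 0.0045 stop; 1.6 N plus 0.4 N/mm. The shut lid holds it down by about 0.0015 to 0.003; a lid that is not clicked lets it spring back to 0.
- seal_right (a joint): The same under the right catch. The catches (tub x 71 to 80, y 40 and -40, 20 mm wide, tops 14.5 mm above the rim) each have a nose reaching in to x 71, underside 5.7 mm above the rim, with a steep ramp above; it gives way outward on a spring (3.4 N plus 0.85 N/mm) and snaps over the lid's edge: about 8 to 25 N of downward press.
- lid_grip (a point): Centre of the orange fin on the yellow lid: 44 mm along the lid's x, 12 mm thick (y), 24 mm high, standing on the plate; this point is 12 mm above the plate's top. Lid axes: x from the tongue (-x) to the beaded edge (+x), z up. It starts right side up on the desk, this point 21 mm high. Shut, it is about 16.5 mm above the rim, over the tub's centre, axes as the tub's.
- lid_tongue (a point): Middle of the rounded tip of the lid's tongue, 71 mm to -x of the fin's centre, 2 mm above the plate's underside. Tongue 26 mm wide, 4 mm thick, sticking out 11 mm from the plate. Plate 4 mm thick, x -60 to 75, 110 mm wide; lid about 0.11 kg. The catches stop a level lid: the tongue goes in tilted, tongue low and +x edge high by about 7 to 14 degrees.
- lid_edge_left (a point): Centre of the 5 mm round bead along the lid's +x edge where the left catch takes it (lid x 72.5, y 40, 2.5 mm above the plate's underside). Shut it is about 3 mm above the rim; resting on the catch's ramp, not yet clicked, 6 mm or more above it.
- lid_edge_right (a point): The same for the right catch, y -40. Under the plate two round ribs along x (7 mm wide, centred at y 45 and -45, x -40 to 63, 5 mm deep) drop inside the tub's side walls with 2.5 mm play.
- lid_pad_left (a point): Orange disc, 22 mm, on the plate's top: a good place to press for the left catch (lid x 48, y 36 mm).
- lid_pad_right (a point): The same for the right catch (lid x 48, y -36 mm).
- eraser: White eraser 45 x 20 x 12 mm lying loose beyond the tub's catches; origin under its centre. Leave it.
- notes: Green block of notes 50 x 50 x 18 mm lying loose near the lid's tongue; origin under its centre. Leave it.
- mug: Blue mug, 80 mm wide, 90 mm high, at the right of the desk; origin under its centre. Leave it.
- pencup: Dark steel pen cup, 72 mm wide, 100 mm high, at the left of the desk; origin under its centre. Leave it.
- stapler: Red and black stapler, 140 x 38 x 53 mm, at the left of the desk; origin under its centre. Leave it.
Things that resemble listed ones, but are neither listed nor needed, are in the scene too. There is more than one size of the part that bears lid_grip; the job needs the smallest.

How it is judged:
By the outcome, as a careful person would: the job done as asked, in the order asked, and still so for the second after the job is handed in, with the robot touching nothing.
It also fails if it takes over 64 s, if anything falls off the work surface, if the arm or the gripper's body presses on something with over 40 N, if the wrist force passes 120 N, or if a joint passes its speed limit or range.

## Robot

A 6-joint arm with a two-finger parallel gripper is mounted at the origin on the work surface. World frame = base frame: x ahead of the robot, y to its left, z up, the work surface at z = 0. Lengths are in m, angles in degrees, forces in N, time in s.
With the tool pointing down it reaches from about 0.35 to 0.875 m from the base axis. Payload 4.2 kg.
Tool frame: the origin (TCP) lies midway between the tips of the shut fingers; the grasp point (between the pads) lies 19 mm behind it; y points along the fingers, z is the direction in which the jaws open and shut, and the axes are right-handed (so a half turn about y gives the same grasp; the last joint's range is limited). The gripper opens to 87 mm and grips with 3 to 60 N. Pads are 19 mm wide; open, the fingers measure 117 mm over their backs; the gripper's body (75 mm by 190 mm) begins 51 mm behind the grasp point.
Start: joints at [-51.245, 22.042, 0.453, 0, -68.411, -14.817], TCP at [0.254, -0.571, 0.223] pointing down, gripper open.
Joint ranges: [-179.83, 179.83], [-69.29, 118.12], [-61.27, 80.66], [-181.25, 117.63], [-171.15, -9.14], [-177.46, 177.46]. Speed limits (degrees/s): [159.86, 159.86, 180, 180, 180, 180].

## Interface

Orientations are given as [roll, pitch, yaw] about the fixed x, y, z axes, in that order (R = Rz(yaw) Ry(pitch) Rx(roll)).
In Python, from workcell import env gives the robot as it stands. The module is installed in compiled form; this text tells all that it offers. Calls block until the motion is done:
- env.goto(position, orientation): joint-space move of the TCP to a pose.
- env.move_straight(position, rotation=None, rate=0.15, force_limit=None): straight line of the TCP; rotation=None keeps the orientation; rate is the mean speed in m/s. With force_limit (N) it stops when the force on the tool has changed by that much, and returns True; else False.
- env.set_joints(angles): joint-space move.
- env.gripper_to(opening, grasp_force=None): opening from 0.0 (shut) to 1.0 (fully open); grasp_force is the grip in N (None keeps the last); returns when the fingers have stopped.
- env.dwell(seconds).
- env.inverse_kinematics(position, orientation): joint angles nearest the present ones, or None.
- env.read_state(): the state.
- env.grab_frame(name): name is "side" or "top"; returns a dict with "image" (384x512x3 uint8, blue, green, red), "fx", "fy", "cx", "cy" (pixels), "position" and "orientation" of the camera in the world. Camera axes: x right, y up, looking along -z (the intrinsics and any distortion apply to the point x, -y, -z); pixel columns grow to the right and rows downward; lengths in m; the calibration is good to about 2 mm. A picture is of the moment at which its call begins. There is no depth.
A pose or a line that the arm cannot do raises env.Unreachable and nothing moves.
- env.close_job(): hands the job in, once; it reports no verdict.
Trained networks look in a picture, given as the dict that the camera call returned (one of the last four; its "shot" number tells which), for a name from the list of things; names that differ only in an ending like _2 or _b are one class to them, and where a whole thing is asked for, a point or a joint stands for the part that bears it (a point fixed in the world has none). Each returns a list of dicts, best first, with "score" (0 to 1); they miss things now and then, are a little off and sometimes report something else, mostly with a low value. They report only what shows in the picture. A call takes as long as a camera call. They do not tell look-alikes from the thing itself.
- env.search_frame(picture, thing): "xyz" ([x, y, z] in m, in world coordinates, good to about 4 mm: the middle of the surface that is visible of it).
- env.trace(picture, thing): "mask" (384x512 bool, what is visible of it).
The state is a dict: "clock": time; "joint_positions": joint angles; "qvel": joint speeds; "joint_torque": joint torques, N m; "position": TCP position; "tool_rot": TCP orientation; "force": force on the tool from outside, world axes, zero at the start; "wrist_torque": the same for the moment, N m; "opening": opening from 0.0 (shut) to 1.0 (fully open).
Only numpy, scipy, OpenCV 4.12 (cv2) and the standard library are available. Lean on these libraries where they do the work, as an engineer would, in place of code of your own. Each camera call takes 0.05 s, during which the arm holds its last target.

## Working session

There is one attempt and no reset: what is moved stays moved. The work goes in short steps, each a Python script; the robot and the scene stay as the last script left them, time stands still between calls to the robot, and variables do not carry over. Pictures are saved under pics/ and viewed, and the job is handed in when it is done.

```bash
mkdir -p pics; ls
python3 - <<'E'
from workcell import env
import cv2
s=env.read_state(); print({k:s[k] for k in('clock','position','tool_rot','force','opening')})
for n in('top','side'):
    f=env.grab_frame(n); cv2.imwrite(f'pics/{n}0.png',f['image'])
    print(n,f.keys(),[f[k] for k in('fx','fy','cx','cy','position','orientation')])
    for t in ('lid_grip','lid_tongue','tub','lid_edge_left','lid_pad_left','lid_pad_right','follower'):
        for r in env.search_frame(f,t)[:4]: print(t,round(r['score'],2),[round(float(v),4) for v in r['xyz']])
E
```

```text
pics
{'clock': 0.0, 'position': array([ 0.25335445, -0.57069161,  0.22144707]), 'tool_rot': array([-8.98735128e+01,  8.67133526e-03,  2.39285918e+01]), 'force': array([0.35343717, 0.94759599, 0.77985106]), 'opening': 1.0026582351637725}
top dict_keys(['image', 'fx', 'fy', 'cx', 'cy', 'position', 'orientation', 'shot']) [454.58934885718566, 454.58934885718566, 257.13503641634964, 192.81255746303825, array([ 0.39304265, -0.00963181,  1.21942705]), array([  4.66802661,   1.62558682, -90.76105371])]
lid_grip 0.9 [0.601, 0.1267, 0.0099]
lid_grip 0.62 [0.2615, 0.2382, 0.0061]
lid_grip 0.59 [0.3003, -0.2006, 0.0115]
lid_tongue 0.87 [0.6038, 0.1266, 0.0089]
lid_tongue 0.65 [0.3072, -0.2056, 0.0111]
lid_tongue 0.55 [0.2555, 0.2386, 0.0131]
tub 0.93 [0.5517, -0.1402, 0.0186]
tub 0.18 [0.6026, 0.1273, 0.0076]
lid_edge_left 0.83 [0.3054, -0.2105, 0.0103]
lid_edge_left 0.77 [0.2567, 0.2376, 0.0097]
lid_edge_left 0.67 [0.6038, 0.1276, 0.0098]
lid_pad_left 0.8 [0.26, 0.2329, 0.0185]
lid_pad_left 0.72 [0.303, -0.2053, 0.0162]
lid_pad_left 0.66 [0.6035, 0.1289, 0.0059]
lid_pad_right 0.88 [0.2608, 0.2
[... 370 characters left out ...]
ip 0.82 [0.3025, -0.1906, 0.0105]
lid_grip 0.71 [0.2611, 0.2515, 0.0106]
lid_grip 0.68 [0.5986, 0.1371, 0.009]
lid_tongue 0.91 [0.2586, 0.2564, 0.0054]
lid_tongue 0.76 [0.3048, -0.1928, 0.013]
lid_tongue 0.75 [0.5997, 0.1342, 0.0083]
tub 0.92 [0.5433, -0.0965, 0.044]
lid_edge_left 0.87 [0.3098, -0.1924, 0.0109]
lid_edge_left 0.84 [0.2632, 0.2632, 0.0136]
lid_edge_left 0.55 [0.5998, 0.1358, 0.0093]
lid_pad_left 0.9 [0.2579, 0.2582, 0.0146]
lid_pad_left 0.65 [0.3062, -0.1874, 0.0099]
lid_pad_left 0.62 [0.6033, 0.1374, 0.0068]
lid_pad_right 0.92 [0.6026, 0.1405, 0.0094]
lid_pad_right 0.79 [0.2599, 0.2553, 0.0116]
lid_pad_right 0.73 [0.3029, -0.1926, 0.0128]
follower 0.4 [0.5996, 0.1377, 0.0102]
```

View pics/top0.png

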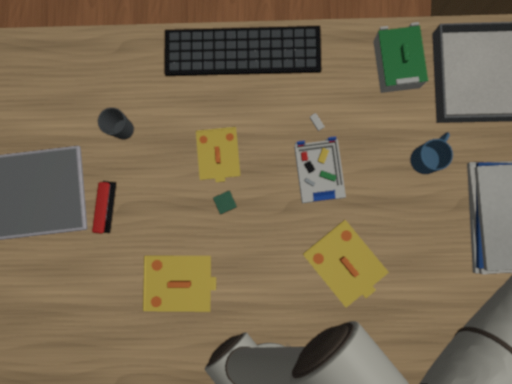

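View pics/side0.png

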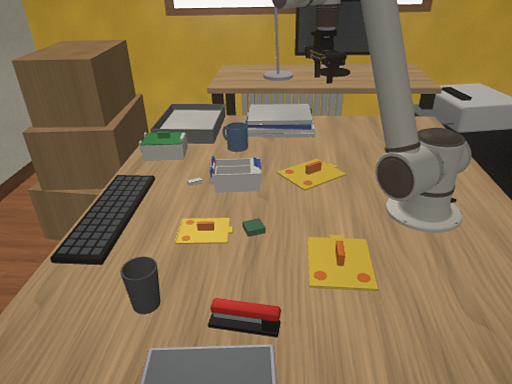

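Three yellow lids with orange fins show in the top picture: a small one at (218,153), and larger ones at (178,284) and (347,263). The one by the green notes at (218,153) is the smallest, so I'll crop in on it and on the tub.

```bash
cat > h.py <<'E'
from workcell import env
import numpy as np, cv2
from scipy.spatial.transform import Rotation as R
def cam(f):
    return R.from_euler('xyz',f['orientation'],degrees=True).as_matrix(), np.array(f['position'])
def ray(f,px,z):
    M,p=cam(f); u,v=px
    d=M@np.array([(u-f['cx'])/f['fx'],-(v-f['cy'])/f['fy'],-1.])
    return p+d*(z-p[2])/d[2]
def proj(f,X):
    M,p=cam(f); c=(np.asarray(X)-p)@M
    return np.array([f['cx']+f['fx']*c[...,0]/-c[...,2], f['cy']-f['fy']*c[...,1]/-c[...,2]]).T
def crop(f,x0,y0,x1,y1,k,name):
    im=cv2.resize(f['image'][y0:y1,x0:x1],None,fx=k,fy=k,interpolation=cv2.INTER_CUBIC); cv2.imwrite(name,im)
E
python3 - <<'E'
from h import *
f=env.grab_frame('top'); crop(f,185,115,360,215,4,'pics/c1.png')
g=env.grab_frame('side'); crop(g,165,140,275,250,5,'pics/c2.png')
for fr in(f,g):
  for t in('lid_grip','tub','lid_tongue','lid_pad_left','lid_pad_right','follower'):
    for r in env.trace(fr,t)[:3]:
        m=r['mask'].astype(np.uint8); 
        if m.sum()<5: continue
        c,wh,a=cv2.minAreaRect(cv2.findNonZero(m)); print(fr['shot'],t,round(r['score'],2),m.sum(),np.round(c,1),np.round(wh,1),round(a,1))
E
```

```text
3 lid_grip 0.79 2044 [218.  154.6] [53.4 40.8] 85.0
3 lid_grip 0.63 3829 [347.  264.6] [74.6 55.5] 50.5
3 lid_grip 0.57 3795 [179.  282.5] [72. 55.] 0.0
3 lid_tongue 0.96 3824 [179. 282.] [56. 72.] 90.0
3 lid_tongue 0.87 1886 [218.  153.9] [52.6 39.3] 87.3
3 lid_tongue 0.72 1178 [433.4 155.8] [31.3 46.5] 63.4
3 lid_pad_left 0.95 3871 [179.  282.5] [57. 72.] 90.0
3 lid_pad_left 0.84 3978 [347.1 264.5] [75.4 56.4] 51.3
3 lid_pad_left 0.6 2065 [218.  154.2] [54.1 41. ] 85.0
3 lid_pad_right 0.86 3997 [346.6 264.6] [76.7 57.3] 51.3
3 lid_pad_right 0.85 2063 [218.3 154.4] [53.6 41.2] 85.2
3 lid_pad_right 0.67 3771 [179.  282.5] [55. 72.] 90.0
4 lid_grip 0.73 1324 [202.5 230.5] [25. 57.] 90.0
4 lid_grip 0.66 3201 [342.  262.5] [55. 68.] 90.0
4 lid_grip 0.63 1146 [310.6 173.9] [26.7 60.9] 70.3
4 tub 0.55 1612 [235. 174.] [34. 50.] 90.0
4 lid_tongue 0.97 3251 [341.  262.7] [56.1 66.6] 88.2
4 lid_tongue 0.67 1332 [203. 230.] [26. 56.] 90.0
4 lid_tongue 0.6 1204 [310.8 173.9] [26.9 63.6] 71.6
4 lid_pad_left 0.96 1325 [203. 231.] [26. 56.] 90.0
4 lid_pad_left 0.86 3330 [342.  262.1] [72.3 53.9] 2.6
4 lid_pad_left 0.67 1162 [310.6 173.8] [26.4 63.1] 71.1
4 lid_pad_right 0.94 3300 [341.5 262.5] [55. 69.] 90.0
4 lid_pad_right 0.69 1237 [310.5 174.1] [27.  63.8] 72.3
4 lid_pad_right 0.67 1364 [202.5 230.5] [27. 57.] 90.0
4 follower 0.39 1271 [203.  230.5] [25. 54.] 90.0
```

View pics/c1.png

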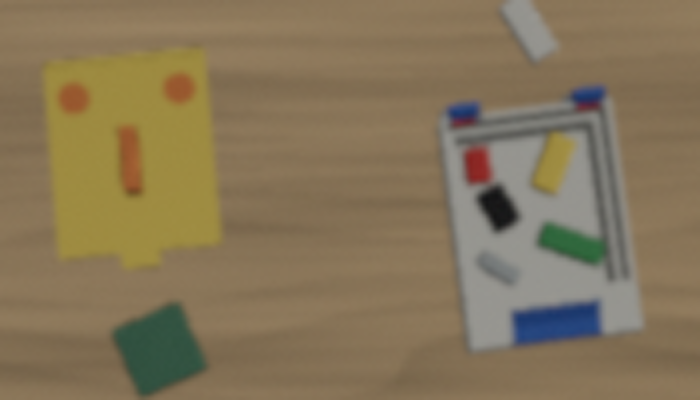

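View pics/c2.png

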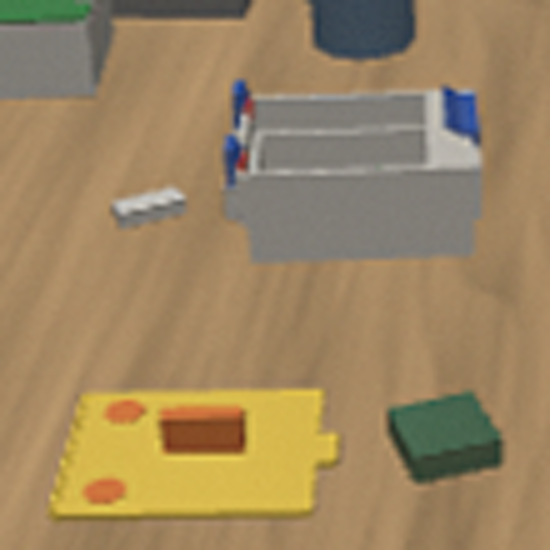

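Run:
```python
from h import *
from scipy.optimize import minimize
f=env.grab_frame('top');g=env.grab_frame('side')
crop(f,288,130,353,210,9,'pics/t1.png'); crop(g,203,150,270,200,11,'pics/t2.png')
def ymask(im):
    h=cv2.cvtColor(im,cv2.COLOR_BGR2HSV); return ((h[...,0]>18)&(h[...,0]<32)&(h[...,1]>130)&(h[...,2]>90)).astype(np.uint8)
pl=[(-60,-55),(75,-55),(75,55),(-60,55),(-60,13),(-71,13),(-71,-13),(-60,-13)]
P=np.array(pl)/1000.
# include fin/pads as filled
def poly(fr,p,z,box,k):
    c,s=np.cos(p[2]),np.sin(p[2]); X=np.c_[P@np.array([[c,s],[-s,c]])+p[:2],np.full(len(P),z)]
    q=(proj(fr,X)+0.5-np.array(box[:2]))*k-0.5
    m=np.zeros(((box[3]-box[1])*k,(box[2]-box[0])*k),np.uint8); cv2.fillPoly(m,[np.round(q*16).astype(np.int32)],255,shift=4); return m/255.
def prep(fr,box,k):
    im=cv2.resize(fr['image'][box[1]:box[3],box[0]:box[2]],None,fx=k,fy=k,interpolation=cv2.INTER_CUBIC)
    m=ymask(im); cs,_=cv2.findContours(m,cv2.RETR_EXTERNAL,cv2.CHAIN_APPROX_NONE); c=max(cs,key=cv2.contourArea); o=np.zeros_like(m); cv2.drawContours(o,[c],-1,1,-1); return o.astype(float)
bt=(185,115,250,190);bs=(165,205,240,255);k=8
mt,ms=prep(f,bt,k),prep(g,bs,k)
print('areas',mt.sum()/k/k,ms.sum()/k/k)
for nm,w in(('top',(1,0)),('side',(0,1)),('both',(1,1))):
    fun=lambda p:w[0]*np.abs(poly(f,p,.008,bt,k)-mt).mean()+w[1]*np.abs(poly(g,p,.007,bs,k)-ms).mean()
    r=minimize(fun,[.601,.127,.08],method='Nelder-Mead',options=dict(initial_simplex=np.array([[.601,.127,.08],[.611,.127,.08],[.601,.137,.08],[.601,.127,.0]]),xatol=1e-5,fatol=1e-7))
    print(nm,r.x,np.degrees(r.x[2]),r.fun)
```

```text
areas 2005.4375 1349.1875
top [0.59465839 0.12859181 0.07762262] 4.447448606652913 0.010487179487179487
side [0.59775545 0.13005135 0.06878293] 3.940971762655968 0.020895833333333332
both [0.59629411 0.12919862 0.07799558] 4.468817383308286 0.03839679487179487
```

View pics/t1.png

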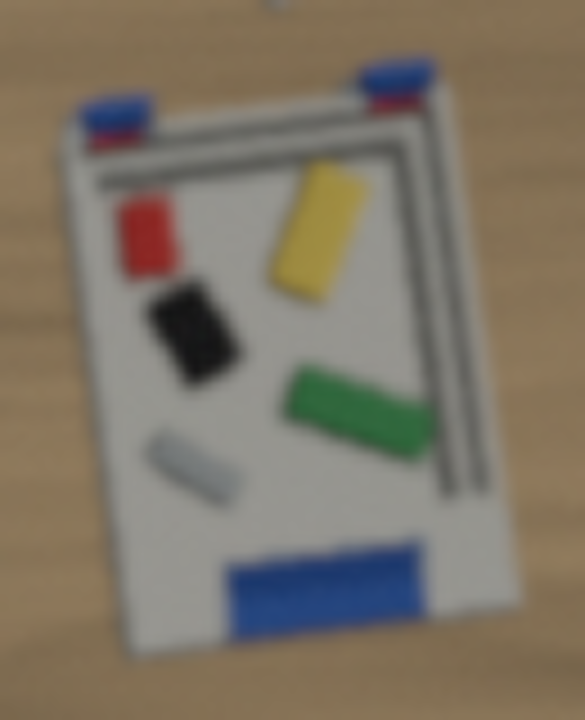

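View pics/t2.png

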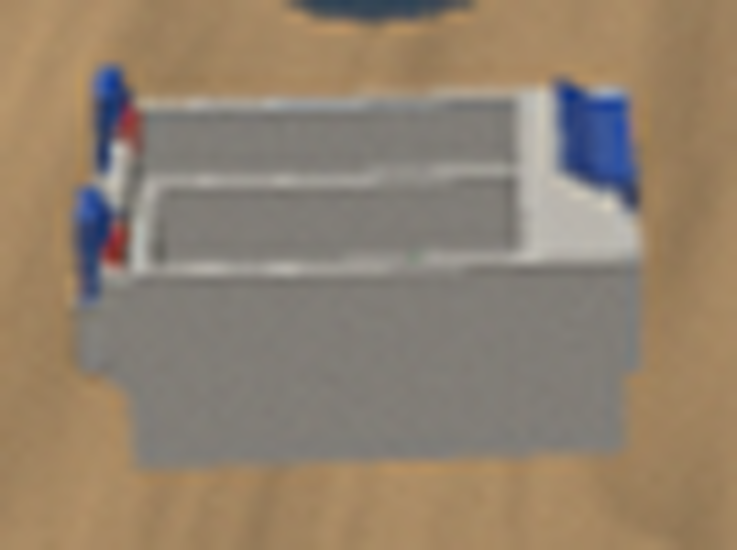

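Run:
```python
from h import *
from scipy.optimize import least_squares
f=env.grab_frame('top');g=env.grab_frame('side')
T=[((65,130),(75,55)),((130,655),(-75,55)),((520,603),(-75,-55)),((448,92),(75,-55))]
S=[((640,256),(-75,55)),((105,278),(75,55))]
# hood front/back lip top etc in top
def px(c,k,o): return (np.array(c)+.5)/k-.5+np.array(o)
def X(p,q,z): 
    c,s=np.cos(p[2]),np.sin(p[2]); x,y=np.array(q)/1000; return [p[0]+c*x-s*y,p[1]+s*x+c*y,z]
def res(p,ws=1):
    r=[proj(f,X(p,q,p[3]))-px(c,9,(288,130)) for c,q in T]
    r+=[ws*(proj(g,X(p,q,p[3]))-px(c,11,(203,150))) for c,q in S]
    return np.concatenate(r)
for ws in(0,1):
    for h in(.052,.059,.066):
        fn=lambda p:res([*p,h],ws)
        r=least_squares(fn,[.55,-.14,.1]); print(ws,h,r.x,np.degrees(r.x[2]),r.cost)
        if ws: print(np.round(r.fun,1))
r=least_squares(res,[.55,-.14,.1,.06],x_scale=[.01,.01,.1,.01]);print(r.x,np.degrees(r.x[2]),r.cost)
# side-cam desk check: tub bottom near corners crop (135,465),(625,448) at z=0
for c in((135,465),(625,448)): print(ray(g,px(c,11,(203,150)),0))
```

```text
0 0.052 [ 0.54397743 -0.14018562  0.10381675] 5.948261628861745 0.4814857358074494
0 0.059 [ 0.5430832  -0.13940005  0.10379941] 5.947268360395455 0.37781441409240196
0 0.066 [ 0.54218907 -0.13861445  0.10378187] 5.946263281832585 0.46456451893328243
1 0.052 [ 0.54420159 -0.14189655  0.1046315 ] 5.994943555048107 12.809919807686782
[ 0.9  0.5  0.9 -0.5  0.3  0.1  0.5 -0.5  0.3  3.6 -0.   3.1]
1 0.059 [ 0.5433618  -0.14019859  0.10375773] 5.9448802521297655 3.379579774408494
[ 0.4  0.3  0.4 -0.4  0.1  0.3  0.3 -0.6  0.5  1.9 -0.1  1.4]
1 0.066 [ 0.54252358 -0.13852011  0.10288434] 5.894838374818417 0.8377717641118646
[-0.1  0.1 -0.  -0.2 -0.1  0.4  0.1 -0.8  0.7  0.1 -0.1 -0.4]
[ 0.54263786 -0.13874797  0.10300349  0.0650449 ] 5.901665326342431 0.7721082290388365
[ 0.60903496 -0.08417612  0.        ]
[ 0.47006616 -0.09986114  0.        ]
```

Top crop: the small lid has its fin at crop (131,160), tongue towards the notes at (140,258) and pads at (73,98) and (179,88). The tub has its hood at the bottom (557,323) and its catches at the top, with the axes of lid and tub nearly parallel. Estimates: lid at (0.596, 0.129), yaw 4.4°; tub at (0.5427, -0.139), yaw 5.9°. Next I'll grasp the fin.

Run:
```python
from h import *
O=[-90,0,4.4]
env.gripper_to(0.5,40)
env.goto([.596,.129,.10],O)
f=env.grab_frame('top');crop(f,170,90,270,220,4,'pics/g1.png')
g=env.grab_frame('side');crop(g,140,150,270,260,5,'pics/g2.png')
s=env.read_state();print(s['clock'],s['position'],s['tool_rot'],s['force'])
```

```text
5.5667 [0.59617941 0.12832543 0.10013718] [-8.99964798e+01 -1.25240927e-02  4.33749354e+00] [-0.4693171  -0.26957552 -0.20297816]
```

View pics/g2.png

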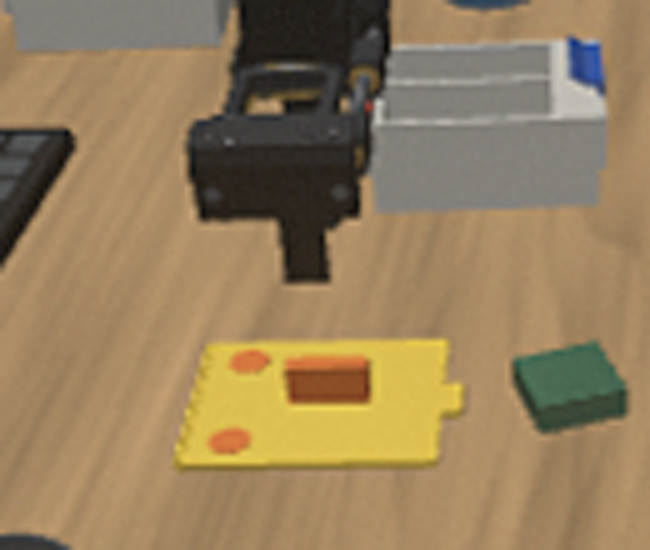

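Run:
```python
from h import *
g=env.grab_frame('side')
for dy in(.022,.037): print(proj(g,np.array([.5962-.0755*dy,.1283+dy,.1001])))
# predicted fin & corners
c,s=np.cos(.077),np.sin(.077)
for n,x,y,z in[('fin bot near +x',22,6,9),('fin bot near -x',-22,6,9),('corner -x+y',-60,55,9),('tip',-71,0,7)]:
    X=[.596+(c*x-s*y)/1e3,.129+(s*x+c*y)/1e3,z/1e3]; print(n,(proj(g,X)-[140,150]+.5)*5)
```

```text
[202.12504602 204.83665175]
[201.4005013  208.09887724]
fin bot near +x [290.44944741 407.50010943]
fin bot near -x [373.430028   406.23731372]
corner -x+y [439.46523745 462.1859291 ]
tip [466.72676302 401.22820498]
```

View pics/g1.png

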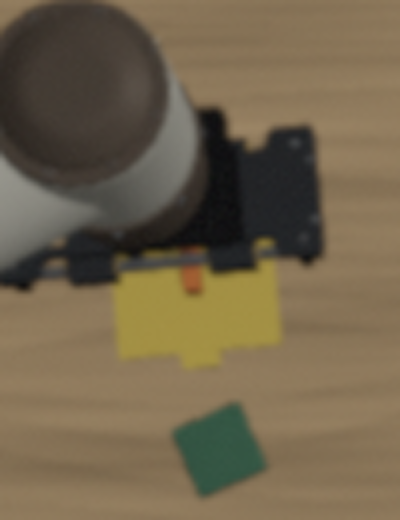

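Run:
```python
from h import *
env.move_straight([.5965,.129,.040],[-90,0,4.4])
g=env.grab_frame('side');crop(g,160,190,250,260,7,'pics/g3.png')
f=env.grab_frame('top');crop(f,170,90,270,220,4,'pics/g4.png')
print(env.read_state()['force'])
```

```text
[-0.29121899 -0.02231248 -0.61479785]
```

View pics/g3.png

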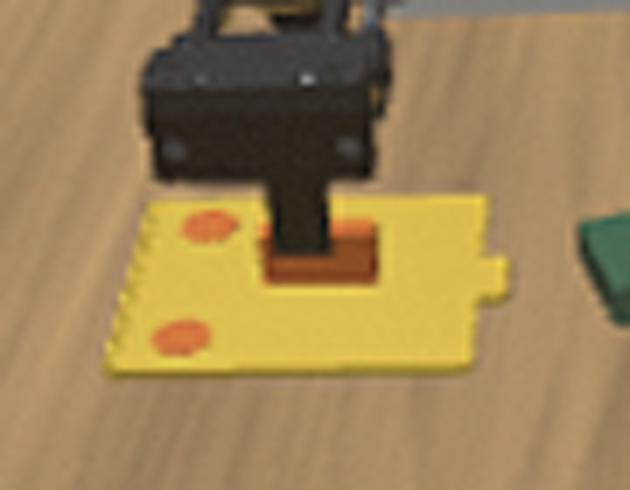

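View pics/g4.png

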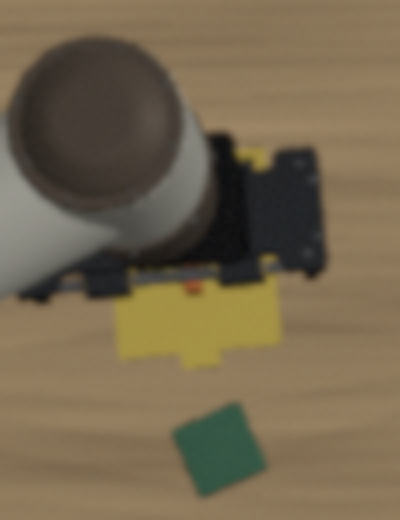

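Run:
```python
from h import *
g=env.grab_frame('side');s=env.read_state();p=s['position'];print(p,s['tool_rot'],s['clock'])
c,sn=np.cos(.077),np.sin(.077)
def L(o,x,y,z): return [o[0]+(c*x-sn*y)/1e3,o[1]+(sn*x+c*y)/1e3,z]
cr=lambda X:np.round((proj(g,X)-[160,190]+.5)*7,1)
for y in(22,37):
  for x in (-9.5,9.5): print('finger',y,x,cr(L(p,x,y,p[2])))
for x in(-22,22): print('fin',x,cr(L([.5965,.129],x,6,.009)), cr(L([.5965,.129],x,6,.033)))
print(cr(L([.5965,.129],-60,55,.009)),cr(L([.5965,.129],-71,-13,.009)))
```

```text
[0.59745942 0.12936436 0.04140954] [-89.95228377  -0.14863937   4.40930493] 6.3167
finger 22 -9.5 [334.4 243.6]
finger 22 9.5 [282.7 244.4]
finger 37 -9.5 [330.  267.5]
finger 37 9.5 [277.7 268.3]
fin -22 [381.5 288.7] [376.8 236.4]
fin 22 [265.3 290.5] [259.3 238.3]
[473.9 367. ] [513.6 257.5]
```

Run:
```python
from h import *
r=env.move_straight([.5957,.129,.0105],[-90,0,4.4],rate=.06,force_limit=6)
print(r,env.read_state()['position'])
env.gripper_to(0,45); env.dwell(.1)
s=env.read_state();print(s['position'],s['opening']*87,s['force'],s['tool_rot'])
env.move_straight([.5957,.129,.09],[-90,0,4.4],rate=.12)
s=env.read_state();print(s['position'],s['opening']*87,s['force'],s['wrist_torque'],s['clock'])
g=env.grab_frame('side');crop(g,140,130,250,240,5,'pics/l1.png')
f=env.grab_frame('top');crop(f,170,90,270,220,4,'pics/l2.png')
```

```text
True [0.59467    0.12860977 0.00946486]
[0.59460002 0.12860812 0.00944743] 11.729290395512235 [1.35005323 1.149301   4.95418365] [-90.03889617   0.14869687   4.38103153]
[0.5946875  0.12861074 0.08885829] 11.550083277560784 [-0.48151456 -0.80097811 -1.63006558] [-0.06625288 -0.00368783  0.03706675] 8.4083
```

View pics/l1.png

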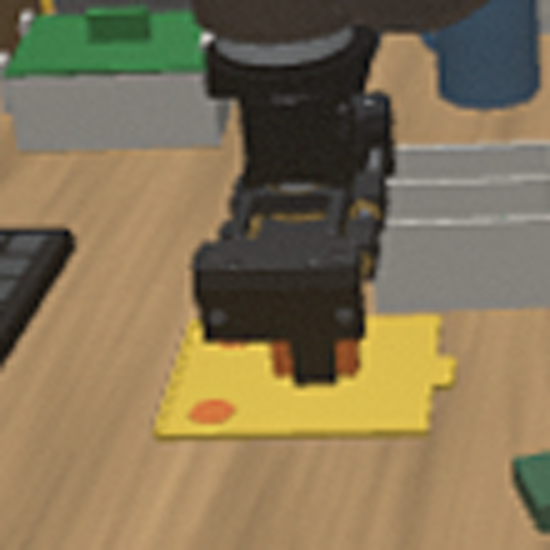

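View pics/l2.png

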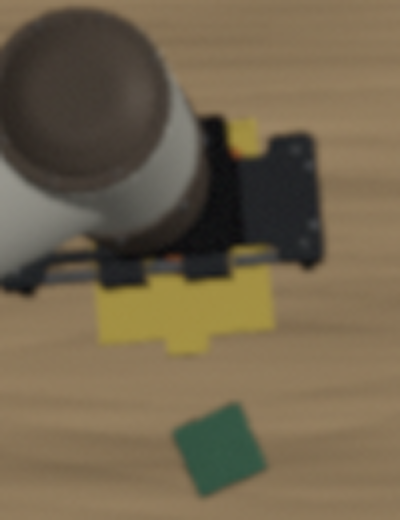

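```bash
cat >> h.py <<'E'
TUB=np.array([.5425,-.139]); YAW=5.93; TIP=np.array([-.071,0,-.0025])
def tip_pose(xt,zt,th,yt=0.,yaw=YAW):
    Rl=R.from_euler('xyz',[0,-th,yaw],degrees=True)
    t=R.from_euler('z',YAW,degrees=True).apply([xt,yt,0]); tip=np.array([TUB[0]+t[0],TUB[1]+t[1],zt])
    return tip-Rl.apply(TIP),[-90,-th,yaw] if False else list((Rl*R.from_euler('x',-90,degrees=True)).as_euler('xyz',degrees=True))
def tip_now(s=None,pt=TIP):
    s=s or env.read_state()
    Rl=R.from_euler('xyz',s['tool_rot'],degrees=True)*R.from_euler('x',90,degrees=True)
    w=s['position']+Rl.apply(pt); d=R.from_euler('z',-YAW,degrees=True).apply(w-[*TUB,0])
    e=Rl.as_euler('zyx',degrees=True)
    return np.round(d*1000,2), np.round([-e[1],e[0]-YAW],2)
E
python3 - <<'E'
from h import *
print(tip_pose(-.048,.1,12))
env.gripper_to(0,60)
env.move_straight([.5957,.129,.15],[-90,0,4.4],rate=.15)
p,o=tip_pose(-.048,.10,12); env.goto(list(p),o); env.dwell(.2)
s=env.read_state();print(s['clock'],s['position'],s['tool_rot'],s['force'],tip_now(s))
f=env.grab_frame('top');crop(f,280,110,370,220,5,'pics/m1.png')
g=env.grab_frame('side');crop(g,190,120,280,200,8,'pics/m2.png')
E
```

```text
(array([ 0.56331671, -0.13683779,  0.1172071 ]), [np.float64(-90.0), np.float64(-11.999999999999991), np.float64(5.93)])
10.525 [ 0.56410568 -0.13564236  0.11728874] [-89.99881269 -12.02248681   6.03852965] [ 0.03658328  0.42310649 -0.89964184] (array([-47.08,   0.98, 100.05]), array([11.95,  0.24]))
```

View pics/m1.png

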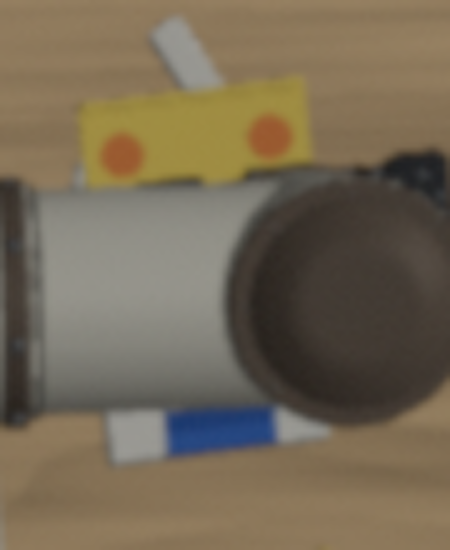

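View pics/m2.png

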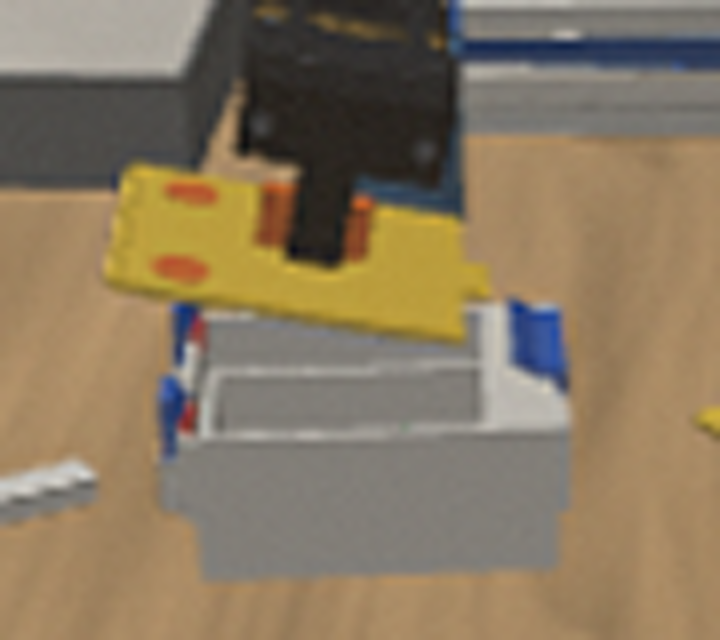

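Run:
```python
from h import *
f=env.grab_frame('top');s=env.read_state();print(s['position'],tip_now(s))
Rl=R.from_euler('xyz',s['tool_rot'],degrees=True)*R.from_euler('x',90,degrees=True)
cr=lambda X:np.round((proj(f,X)-[280,110]+.5)*5,1)
for q in[(75,55,-.5),(75,-55,-.5),(48,36,-.5),(48,-36,-.5)]: print(q,cr(s['position']+Rl.apply(np.array(q)/1e3)))
Rt=R.from_euler('z',YAW,degrees=True)
for h in(.060,.066):
  for q in[(-75,55,0),(-75,-55,0),(-71,28,7.5),(-71,-28,7.5),(-54,28,16),(-54,-28,16)]: print(h,q,cr(np.array([*TUB,h])+Rt.apply(np.array(q)/1e3)))
```

```text
[ 0.56367066 -0.13609018  0.11722656] (array([-47.57,   0.63, 100.01]), array([11.94,  0.2 ]))
(75, 55, -0.5) [ 77.6 107.5]
(75, -55, -0.5) [303.8  79.7]
(48, 36, -0.5) [122.6 158.4]
(48, -36, -0.5) [270.3 140.3]
0.06 (-75, 55, 0) [112.5 463.8]
0.06 (-75, -55, 0) [327.5 438.3]
0.06 (-71, 28, 7.5) [165.6 448.8]
0.06 (-71, -28, 7.5) [275.7 435.7]
0.06 (-54, 28, 16) [162.9 414.2]
0.06 (-54, -28, 16) [273.7 401. ]
0.066 (-75, 55, 0) [113.3 463.1]
0.066 (-75, -55, 0) [329.5 437.5]
0.066 (-71, 28, 7.5) [166.7 448. ]
0.066 (-71, -28, 7.5) [277.4 434.9]
0.066 (-54, 28, 16) [164.  413.2]
0.066 (-54, -28, 16) [275.4 400. ]
```

Run:
```python
from h import *
p,o=tip_pose(-.049,.075,12); env.move_straight(list(p),o,rate=.06,force_limit=3)
env.dwell(.15); print(tip_now(),env.read_state()['force'])
p,o=tip_pose(-.049,.050,12); r=env.move_straight(list(p),o,rate=.02,force_limit=2.5)
s=env.read_state(); print(r,tip_now(s),s['force'],s['wrist_torque'],s['clock'])
g=env.grab_frame('side');crop(g,190,120,280,200,8,'pics/d2.png')
f=env.grab_frame('top');crop(f,280,110,370,220,5,'pics/d1.png')
```

```text
(array([-48.65,  -0.1 ,  75.31]), array([11.98,  0.13])) [-0.34172302 -0.85988432 -1.3163502 ]
True (array([-48.71,  -0.1 ,  66.06]), array([11.94,  0.16])) [-0.09553565  0.36645905  4.93297119] [ 0.08784809  0.6437588  -0.02172427] 12.025
```

View pics/d2.png

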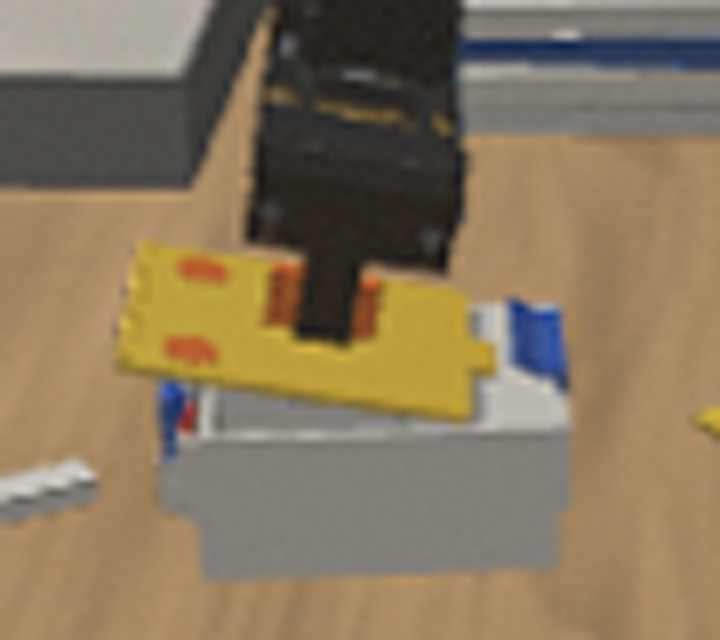

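Run:
```python
from h import *
def rep(t,r=None):
    s=env.read_state(); print(t,r,*tip_now(s),np.round(R.from_euler('z',-YAW,degrees=True).apply(s['force']),2),np.round(s['wrist_torque'],2),round(s['clock'],2))
p,o=tip_pose(-.049,.0672,12); env.move_straight(list(p),o,rate=.02); env.dwell(.15); rep('up')
p,o=tip_pose(-.062,.0672,12); r=env.move_straight(list(p),o,rate=.03,force_limit=3); rep('in1',r); env.dwell(.1)
for x in(-.065,-.067,-.069,-.0705):
    p,o=tip_pose(x,.0672,12); r=env.move_straight(list(p),o,rate=.015,force_limit=4); env.dwell(.1); rep(x,r)
    if r: break
g=env.grab_frame('side');crop(g,190,120,280,200,8,'pics/e2.png')
f=env.grab_frame('top');crop(f,280,110,370,220,5,'pics/e1.png')
```

```text
up None [-49.51   0.07  66.68] [11.86  0.12] [ 0.5  -0.27 -0.42] [-0.05  0.48 -0.06] 12.54
in1 False [-6.194e+01 -5.000e-02  6.736e+01] [11.96  0.13] [ 0.06  0.3  -1.85] [-0.09  0.46 -0.01] 13.12
-0.065 False [-6.494e+01 -2.000e-02  6.723e+01] [11.94  0.13] [ 0.12 -0.28 -0.92] [-0.09  0.46 -0.03] 13.68
-0.067 False [-6.666e+01 -2.000e-02  6.735e+01] [11.98  0.14] [ 0.95 -0.18 -1.79] [-0.04  0.23 -0.01] 14.06
-0.069 False [-6.872e+01 -3.000e-02  6.731e+01] [11.97  0.14] [ 0.61 -0.06 -1.02] [-0.04  0.07  0.04] 14.44
-0.0705 False [-7.026e+01 -3.000e-02  6.730e+01] [11.97  0.14] [ 1.35 -0.63 -1.02] [-0.08 -0.07 -0.01] 14.79
```

View pics/e2.png

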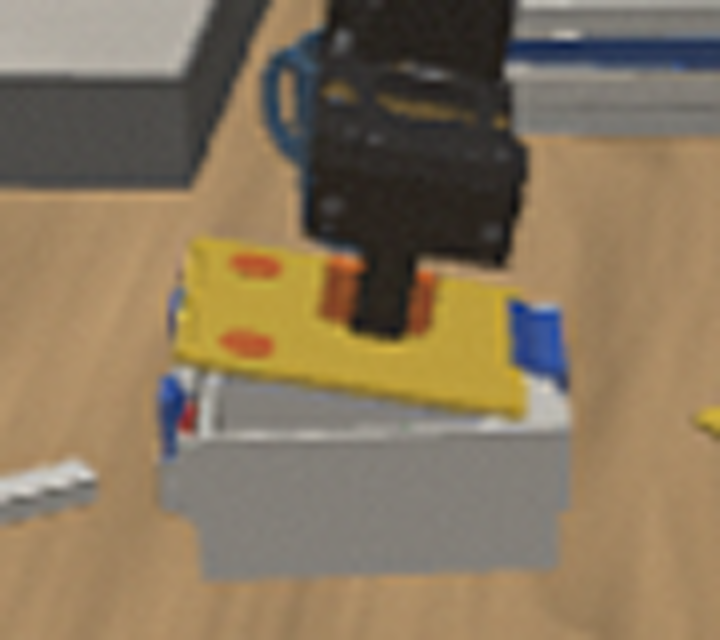

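View pics/e1.png

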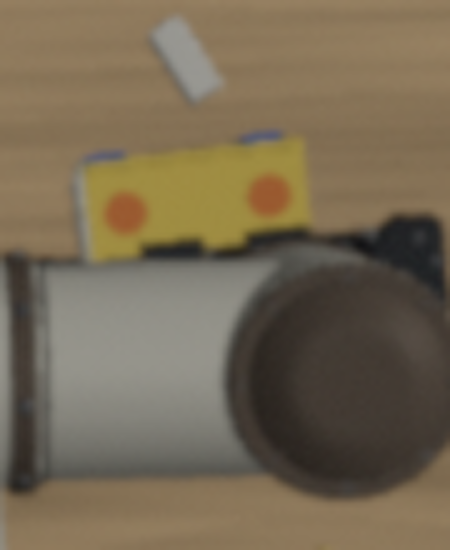

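Run:
```python
from h import *
f=env.grab_frame('top');s=env.read_state();print(tip_now(s))
Rl=R.from_euler('xyz',s['tool_rot'],degrees=True)*R.from_euler('x',90,degrees=True)
cr=lambda X:np.round((proj(f,X)-[280,110]+.5)*5,1)
for q in[(75,55,-.5),(75,-55,-.5),(48,36,-.5),(48,-36,-.5)]: print(q,cr(s['position']+Rl.apply(np.array(q)/1e3)))
Rt=R.from_euler('z',YAW,degrees=True)
for q in[(80,50,14.5),(80,30,14.5),(80,-30,14.5),(80,-50,14.5),(75,55,0)]: print(q,cr(np.array([*TUB,.064])+Rt.apply(np.array(q)/1e3)))
```

```text
(array([-7.033e+01, -3.000e-02,  6.728e+01]), array([11.95,  0.14]))
(75, 55, -0.5) [ 81.2 166.1]
(75, -55, -0.5) [301.4 139.5]
(48, 36, -0.5) [125.  215.6]
(48, -36, -0.5) [268.7 198.2]
(80, 50, 14.5) [ 86.7 157.6]
(80, 30, 14.5) [126.  152.8]
(80, -30, 14.5) [243.8 138.5]
(80, -50, 14.5) [283.1 133.8]
(75, 55, 0) [ 76.6 173.8]
```

Run:
```python
from h import *
B=np.array([.0725,0,-.002])
def rep(t,r=None):
    s=env.read_state(); print(t,r,*tip_now(s),'bead',tip_now(s,B)[0],np.round(R.from_euler('z',-YAW,degrees=True).apply(s['force']),2),np.round(s['wrist_torque'],2),round(s['clock'],2))
for th,z in((10,.067),(8,.0668),(6.5,.0666),(5.5,.0665),(4.5,.0664),(3.8,.0663),(3.2,.0663),(2.6,.0663)):
    p,o=tip_pose(-.0705,z,th); r=env.move_straight(list(p),o,rate=.02,force_limit=6); env.dwell(.08); rep(th,r)
    if r: break
g=env.grab_frame('side');crop(g,190,120,280,200,8,'pics/h2.png')
```

```text
10 False [-7.06e+01  2.00e-02  6.69e+01] [9.96 0.09] bead [7.063e+01 2.000e-02 9.234e+01] [ 2.47  0.73 -0.62] [-0.15 -0.26 -0.  ] 15.31
8 False [-70.58  -0.    66.83] [7.99 0.06] bead [ 7.144e+01 -1.000e-02  8.739e+01] [ 2.61 -0.13 -0.37] [-0.12 -0.35  0.03] 15.68
6.5 False [-7.040e+01 -5.000e-02  6.677e+01] [6.52 0.04] bead [ 7.211e+01 -3.000e-02  8.366e+01] [ 1.87 -0.96 -0.44] [-0.09 -0.39  0.  ] 16.01
5.5 False [-7.078e+01 -4.000e-02  6.669e+01] [5.47 0.03] bead [ 7.202e+01 -4.000e-02  8.094e+01] [0.16 0.66 3.08] [-0.06  0.11  0.06] 16.34
4.5 False [-7.111e+01 -6.000e-02  6.713e+01] [4.45 0.01] bead [71.91 -0.08 78.81] [-2.   -0.04  6.43] [ 0.05  0.46 -0.02] 16.68
3.8 False [-71.27  -0.11  67.58] [3.77 0.  ] bead [71.88 -0.14 77.55] [-5.43  1.05 10.21] [ 0.16  0.71 -0.01] 17.01
3.2 False [-71.22  -0.18  68.01] [ 3.2  -0.01] bead [72.02 -0.22 76.55] [-5.62  1.07 13.5 ] [0.21 0.82 0.01] 17.34
2.6 False [-71.3   -0.26  68.4 ] [2.59 0.  ] bead [72.02 -0.27 75.42] [-6.79  1.04 16.  ] [0.33 1.04 0.03] 17.68
```

View pics/h2.png

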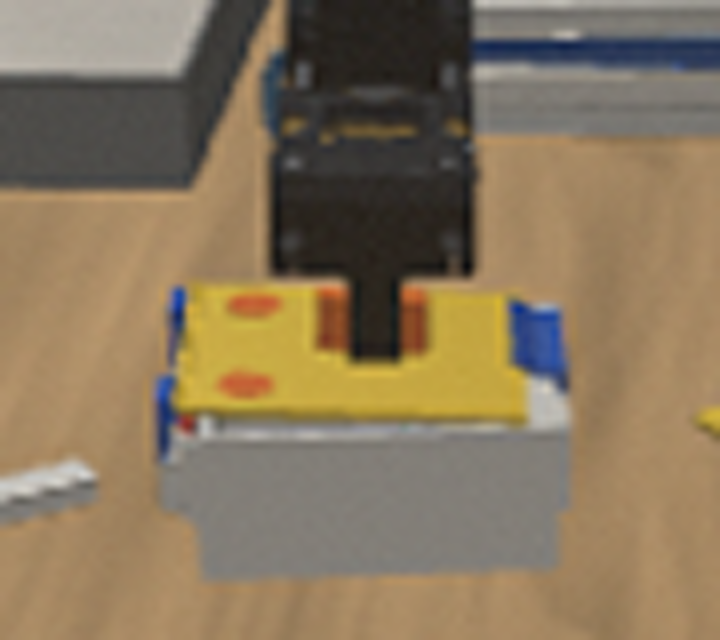

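Run:
```python
from h import *
def rep(t,r=None):
    s=env.read_state(); print(t,r,*tip_now(s,np.zeros(3)),np.round(R.from_euler('z',-YAW,degrees=True).apply(s['force']),2),np.round(s['wrist_torque'],2),round(s['opening'],3),round(s['clock'],2))
rep('0')
env.gripper_to(0.3); rep('open')
s=env.read_state(); e=R.from_euler('xyz',s['tool_rot'],degrees=True)
env.move_straight(list(s['position']+e.apply([0,-.05,0])),list(s['tool_rot']),rate=.12); rep('up')
g=env.grab_frame('side');crop(g,190,120,280,200,8,'pics/r2.png')
Rt=R.from_euler('z',YAW,degrees=True); q=Rt.apply([.048,0,0])
env.goto([TUB[0]+q[0],TUB[1]+q[1],.125],[-90,0,YAW]); env.gripper_to(.655); rep('over')
g=env.grab_frame('side');crop(g,190,120,280,200,8,'pics/r3.png')
```

```text
0 None [-0.44 -0.25 74.15] [2.6 0. ] [-5.65  1.74 14.24] [0.34 1.08 0.06] 0.132 17.73
open None [ 0.78 -1.14 74.35] [2.71 0.05] [-2.48 -2.33 12.07] [-0.91  0.53  0.01] 0.296 18.32
up None [ -2.57  -0.73 123.34] [2.61 0.01] [ 0.43 -0.2  -0.49] [-0.03  0.07  0.03] 0.304 18.91
over None [ 47.98  -0.   125.03] [ 0. -0.] [-0.8   0.66 -0.06] [-0.03  0.02 -0.04] 0.651 20.1
```

View pics/r2.png

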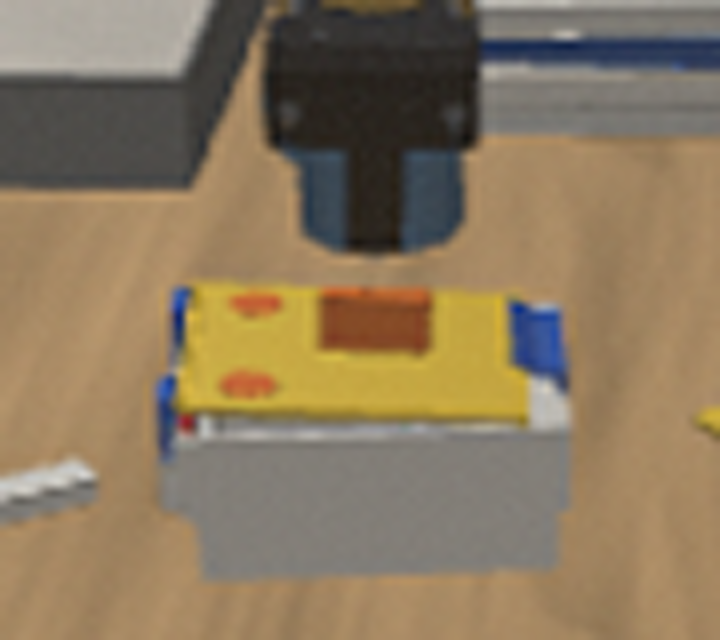

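View pics/r3.png

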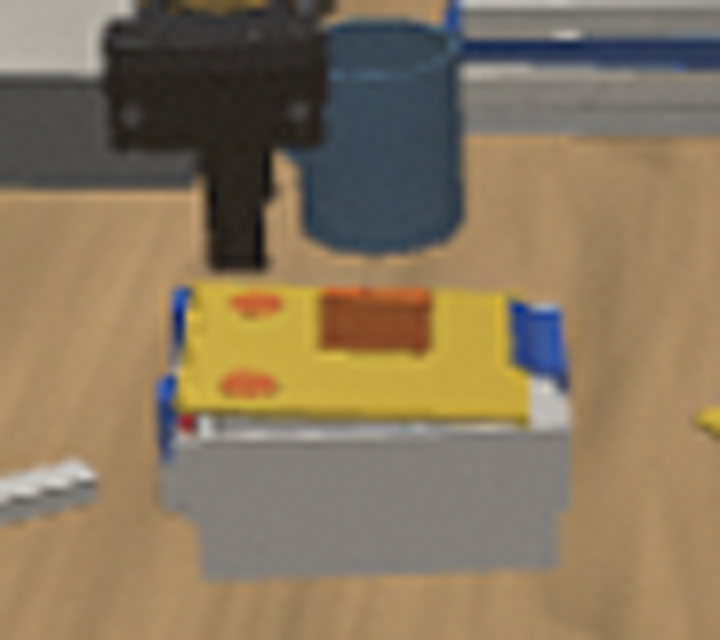

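Run:
```python
from h import *
def rep(t,r=None):
    s=env.read_state(); print(t,r,*tip_now(s,np.zeros(3)),np.round(R.from_euler('z',-YAW,degrees=True).apply(s['force']),2),np.round(s['wrist_torque'],2),round(s['clock'],2)); return s
q=R.from_euler('z',YAW,degrees=True).apply([.048,0,0]); o=[-90,0,YAW]
env.move_straight([TUB[0]+q[0],TUB[1]+q[1],.085],o,rate=.06,force_limit=5); rep('d')
z=.085
while z>.060:
    z-=.0015
    r=env.move_straight([TUB[0]+q[0],TUB[1]+q[1],z],o,rate=.015,force_limit=20); s=rep(round(z*1e3,1),r)
    if s['force'][2]>34 or s['clock']>30: break
g=env.grab_frame('side');crop(g,190,120,280,200,8,'pics/p2.png')
```

```text
d None [48.29 -0.09 85.19] [0.03 0.01] [-0.38  0.27  0.44] [-0.06 -0.05  0.03] 20.97
83.5 False [4.809e+01 1.000e-02 8.375e+01] [ 0.03 -0.  ] [ 0.83  0.28 -0.26] [-0.01 -0.08 -0.  ] 21.22
82.0 False [4.792e+01 2.000e-02 8.192e+01] [-0.01 -0.  ] [-0.69  0.22 -0.05] [-0.04 -0.03  0.01] 21.47
80.5 False [4.789e+01 1.000e-02 8.036e+01] [-0.02 -0.  ] [0.38 0.09 0.26] [-0.02 -0.01  0.01] 21.72
79.0 False [ 4.792e+01 -2.000e-02  7.886e+01] [-0.01 -0.  ] [-1.03 -0.44  0.38] [-0.05  0.   -0.01] 21.97
77.5 False [48.25 -0.08 78.27] [0.05 0.02] [-1.2   0.44  4.63] [ 0.13  0.38 -0.01] 22.22
76.0 False [48.33 -0.18 77.65] [0.07 0.03] [-2.63  0.79  9.38] [ 0.28  0.83 -0.02] 22.47
74.5 False [48.41 -0.26 76.85] [0.09 0.03] [-3.79  1.65 12.87] [ 0.38  1.09 -0.06] 22.72
73.0 False [48.49 -0.34 75.97] [0.11 0.03] [-4.66  1.93 15.89] [ 0.44  1.35 -0.12] 22.97
71.5 False [48.59 -0.42 75.  ] [0.13 0.03] [-4.7   1.8  16.25] [ 0.57  1.59 -0.16] 23.22
70.0 False [48.54 -0.21 71.82] [0.14 0.01] [-1.15 -0.4   2.98] [-0.07  0.11 -0.05] 23.47
68.5 False [48.8  -0.19 69.59] [0.11 0.03] [-1.25  1.13  8.97] [0.19 0.44 0.  ] 23.72
67.0 False [48.84 -0.22 69.52] [0.12 0.05] [-3.64  1.54 15.41] [ 0.63  1.19 -0.06] 23.97
65.5 False [48.86 -0.24 69.48] [0.14 0.07] [-6.74  3.19 20.73] [ 1.04  1.97 -0.1 ] 24.22
64.0 False [48.92 -0.24 69.4 ] [0.16 0.08] [-8.48  4.66 27.76] [ 1.43  2.8  -0.15] 24.47
62.5 False [48.93 -0.24 69.37] [0.19 0.1 ] [-11.17   6.11  34.73] [ 1.79  3.48 -0.1 ] 24.72
```

View pics/p2.png

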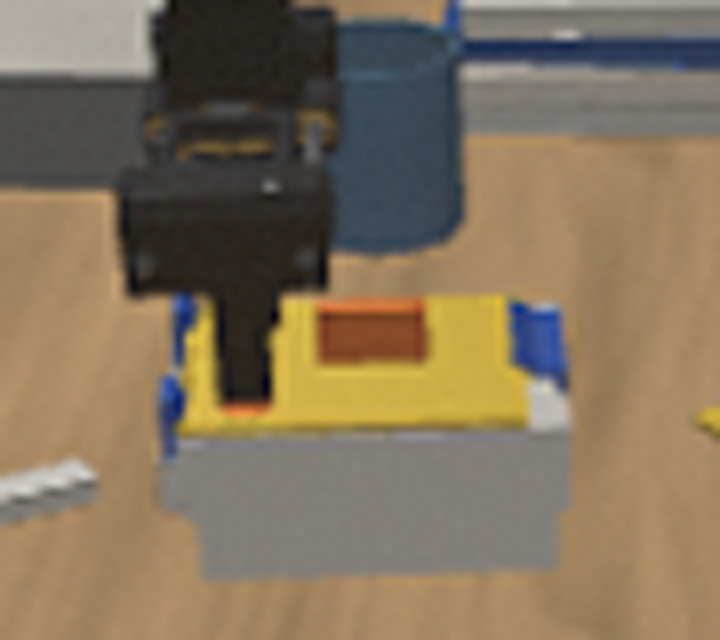

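Run:
```python
from h import *
q=R.from_euler('z',YAW,degrees=True).apply([.048,0,0]); o=[-90,0,YAW]
env.move_straight([TUB[0]+q[0],TUB[1]+q[1],.14],o,rate=.1)
env.goto([.42,-.05,.25],[-90,0,YAW]); env.dwell(.3)
f=env.grab_frame('top');crop(f,280,110,370,220,5,'pics/v1.png'); cv2.imwrite('pics/v1full.png',f['image'])
g=env.grab_frame('side');crop(g,190,130,280,200,8,'pics/v2.png'); crop(g,130,125,200,165,9,'pics/v3.png'); print(env.read_state()['clock'])
```

```text
26.975
```

View pics/v1.png

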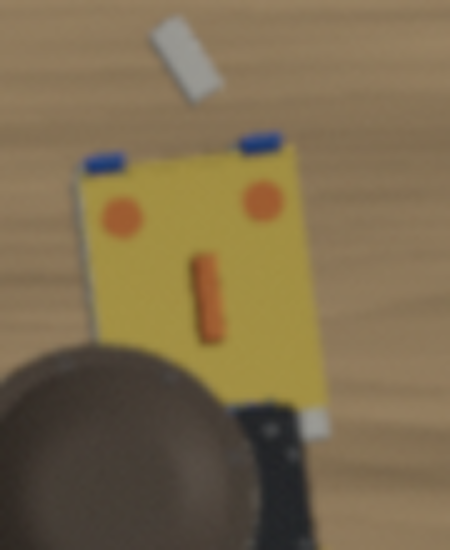

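View pics/v2.png

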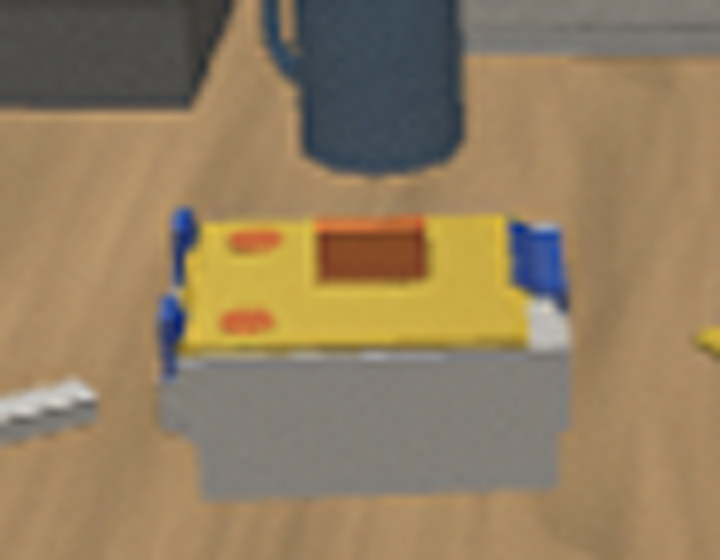

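View pics/v3.png

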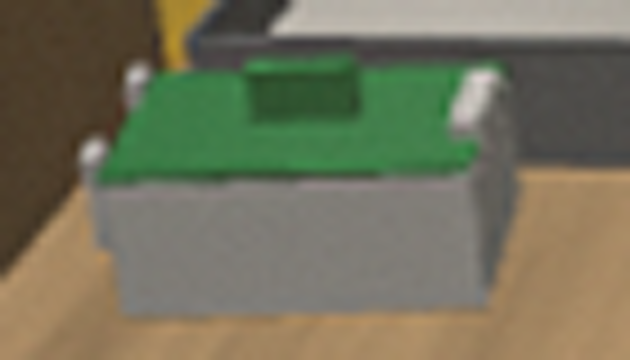

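View pics/v1full.png

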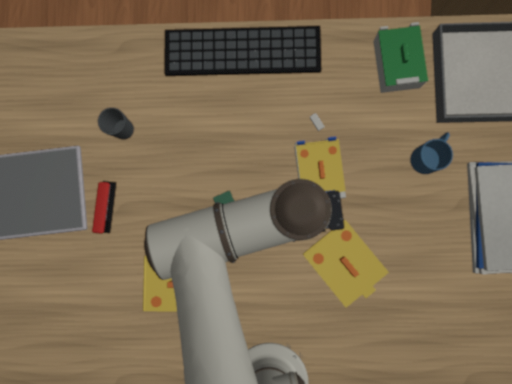

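The lid looks shut: it is flat, with both catches over its edge. I'll confirm by touching each pad lightly, since an unclicked side would read about 2 mm or more high.

Run:
```python
from h import *
o=[-90,0,YAW]; Rt=R.from_euler('z',YAW,degrees=True)
env.gripper_to(0)
for n,x,y in(('left',.049,.036),('right',.049,-.036),('tongue side',-.035,.036)):
    q=Rt.apply([x,y,0])+[*TUB,0]
    if n=='left': env.goto([q[0],q[1],.12],o)
    else: env.move_straight([q[0],q[1],.10],o,rate=.15)
    env.move_straight([q[0],q[1],.078],o,rate=.08); env.dwell(.15)
    r=env.move_straight([q[0],q[1],.062],o,rate=.012,force_limit=2.5); s=env.read_state()
    print(n,r,tip_now(s,np.zeros(3)),s['force'],s['clock'])
    env.move_straight([q[0],q[1],.10],o,rate=.1)
env.goto([.40,.05,.25],o); env.dwell(.3)
f=env.grab_frame('top');crop(f,280,110,370,220,5,'pics/w1.png'); cv2.imwrite('pics/w1full.png',f['image'])
g=env.grab_frame('side');crop(g,190,130,280,200,8,'pics/w2.png'); print(env.read_state()['clock'])
```

```text
left True (array([49.05, 35.99, 69.96]), array([-0.01,  0.02])) [-0.58573025 -0.25585988  3.77256734] 30.5917
right True (array([ 49.07, -36.05,  69.85]), array([-0.  ,  0.02])) [-0.00739786  0.45900394  3.14403062] 33.0333
tongue side True (array([-35.04,  36.02,  69.72]), array([-0.02,  0.02])) [-0.57253485  0.47859608  3.47100526] 35.7333
37.5417
```

View pics/w1.png

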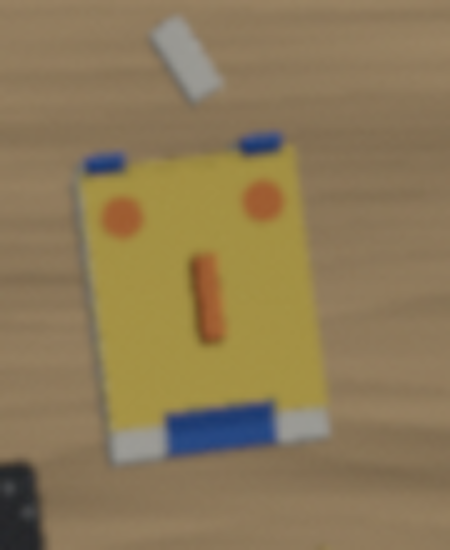

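View pics/w2.png

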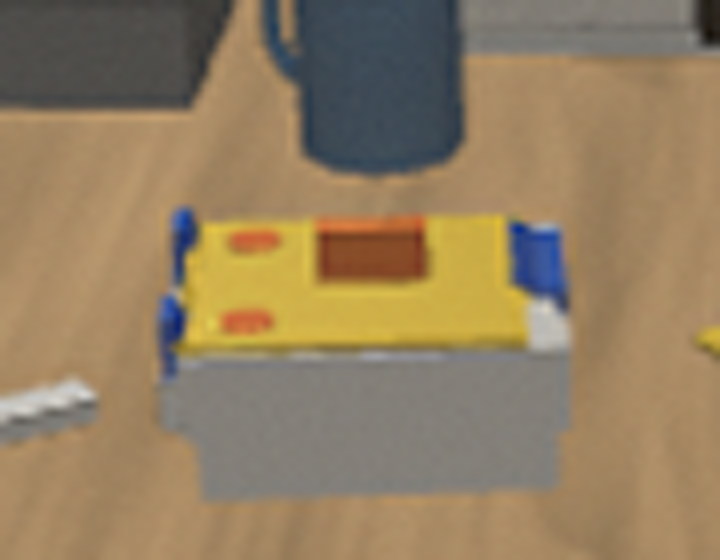

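The lid touches at 69.96 and 69.85 mm on the two pads and 69.72 mm at the tongue side. It is flat and latched, with both blue catches showing over the edge at crop (105,163) and (262,144) and the tongue under the hood at (220,430).

```bash
python3 -c "
from h import *
s=env.read_state();print(s['force'],s['clock']);env.close_job()"
```

```text
[-0.13912085  0.34119733  0.19350688] 37.5417
the job is handed in; nothing more can be done
```

The tub is shut with the smallest yellow lid, and I handed the job in at 37.5 s of the allowed 64 s. I have no verdict back, since handing in reports none.

- **Insertion:** I gripped the lid by its fin and felt for the rim, which was about 64 mm high. I slid the tongue under the hood at a 12° tilt until the follower pushed back at about 2 N.
- **Closing:** I lowered the edge onto the catch ramps and let go of the lid. Then I pressed both orange pads at once. The press peaked at about 16 N and dropped sharply to 3 N as the catches clicked. I kept pressing to about 35 N on the seated lid, through the fingertips.
- **Flatness check:** Light touches gave 69.96 mm on the left pad, 69.85 mm on the right pad and 69.72 mm near the tongue, so the lid is flat. It stayed down with nothing holding it.
- **Picture check:** The last pictures show both blue catches over the edge, the tongue under the hood and the eraser where it was. In the top view taken just before the touches, the mug, pen cup and stapler look unmoved and the notes were partly hidden by the arm.

I could not read the follower and seal positions directly; I judged them from forces and heights. No check failed or disagreed.

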